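# Emboss the round implant blank

## Task

Take the round-footed hand stamp from the plywood rest and emboss the round metal blank on the round sprung anvil: press the foot squarely onto the middle of the blank until its table has gone down about 9 mm, neither skidding nor driving the table to its stop, keep the pressure on for about a second, and lift straight off. Then stand the stamp upright on the plywood rest again and let go; leave the square-footed stamp standing where it is.

Things in the scene. Friction and masses are not known exactly. Their poses are not given: they have to be found in the camera images.
- stamp_round: The hand stamp to use: round steel foot, 40 mm across, 14 mm high; upright round aluminium stem, 22 mm across, from the foot to 82 mm above the underside, a thin dark band 70 to 74 mm up. Loose, about 0.2 kg, stands upright on the plywood rest. Origin: centre of the flat underside; z up along the stem. Grip the stem about 45 mm above the underside.
- stamp_square: A second hand stamp with the same stem but a square steel foot, 38 by 38 mm and 14 mm high. It stands on the same rest, 110 mm (centre to centre) from the round-footed one; which end is whose varies. Not to be used or moved. Origin: centre of the foot's underside; z up.
- blank (a point): Centre of the top of the round metal blank, a disc 64 mm across fixed on the round sprung table (82 mm across) of an anvil with a dark 100 mm round base, fixed to the bench; z up. 60 mm above the bench at rest. The table sinks straight down: starts at about 3 N, then 0.9 N per mm (11 N at 9 mm), hard stop at 16 mm; springs back. The like anvil with a square table and blank is not used.
- rest: The plywood rest: a flat board lying on the bench and fixed to it, 100 mm (its x) by 220 mm (its y) and 12 mm thick. The two stamps stand on it on its lengthwise centre line, 55 mm to either side of its middle. Origin: centre of its underside; its top is 12 mm higher.
Not all that is in view belongs to the job. Of the things that look like the rest, take the one that is farthest to the robot's left at the start.

How it is judged (in metres and radians):
On the way, in this order (a step that is already met when the one before it is completed fails the run):
1. the round stamp's foot stands squarely on the blank (centres within 12 mm, tilt under 10 degrees) and holds its table 5 to 14 mm down for 0.3 s (distance of blank from where it was at the start of the episode between 0.005 and 0.014 m and horizontal distance between stamp_round and blank below 0.012 m and distance between stamp_round and blank below 0.014 m and angle between stamp_round's own z axis and vertical below 0.175 rad), for 0.3 s.
2. the stamp is lifted straight off: its foot is over 20 mm above the blank and still within 20 mm of its centre sideways, and the table has sprung back (z of stamp_round in the frame of blank above 0.02 m and horizontal distance between stamp_round and blank below 0.02 m and distance of blank from where it was at the start of the episode below 0.002 m), for 0.05 s.
At the end, for the whole second after the job is handed in: The round-footed stamp stands upright (within about 6 degrees), at rest, its foot flat on the plywood rest's top with its centre anywhere over the board; the blank's table is back up (within 2 mm); the square-footed stamp still stands upright within 20 mm of where it was (angle between each of stamp_round, stamp_square's own z axis and vertical below 0.1 rad and linear speed of stamp_round below 0.02 m/s and z of stamp_round in the frame of rest between 0.008 and 0.016 m and x of stamp_round in the frame of rest between -0.05 and 0.05 m and y of stamp_round in the frame of rest between -0.11 and 0.11 m and distance of blank from where it was at the start of the episode below 0.002 m and distance of stamp_square from where it was at the start of the episode below 0.02 m); the robot touches nothing.
It fails at once if the blank's table is over 2 mm down while the round stamp is over 16 mm off its centre or tilted over 12 degrees (distance of blank from where it was at the start of the episode above 0.002 m and (horizontal distance between stamp_round and blank above 0.016 m or angle between stamp_round's own z axis and vertical above 0.21 rad)).
It fails at once if the blank's table is driven to its stop (over 15.3 mm down) (distance of blank from where it was at the start of the episode above 0.0153 m).
It fails at once if the square-footed stamp is moved by more than 20 mm or tipped (distance of stamp_square from where it was at the start of the episode above 0.02 m or angle between stamp_square's own z axis and vertical above 0.35 rad).
It also fails if it takes over 58 s, if anything falls off the work surface, if the arm or the gripper's body presses on something with over 40 N, if the wrist force passes 120 N, or if a joint passes its speed limit or range.

## Robot

A 6-joint arm with a two-finger parallel gripper is mounted at the origin on the work surface. World frame = base frame: x ahead of the robot, y to its left, z up, the work surface at z = 0. Lengths are in mm, angles in rad, forces in N, time in s.
With the tool pointing down it reaches from about 350 to 950 mm from the base axis. Payload 17.4 kg.
Tool frame: the origin (TCP) lies midway between the tips of the shut fingers; the grasp point (between the pads) lies 19 mm behind it; z points along the fingers, y is the line along which they close (so a half turn about z gives the same grasp; the last joint's range is limited). The gripper opens to 93 mm and grips with 3 to 60 N. Pads are 15 mm wide; open, the fingers measure 128 mm over their backs; the gripper's body (75 mm by 188 mm) begins 65 mm behind the grasp point.
Start: joints at [1.107, 0.116, 1.442, -0, 1.584, -0.038], TCP at [278.817, 614.731, 218.646] pointing down, gripper open.
Joint ranges: [-2.83, 2.83], [-0.83, 2.19], [0.07, 2.5], [-1.14, 4.28], [0.01, 3], [-2.97, 2.97]. Speed limits (rad/s): [1.89, 1.89, 2.22, 3.14, 3.14, 3.14].

## Interface

Orientations are given as a unit quaternion [w, x, y, z].
In Python, from workcell import observe, get_image, calibration, sign_off gives the robot as it stands. The module is installed in compiled form; this text tells all that it offers.
- The arm moves only by the tool move_arm, never from a script. Its argument "moves" is a list of rows, each a list of 3 entries, a list of its own where there are three numbers: the turn, a rotation vector about the tool's x, y, z each as a share of 180 degrees, from -1 to 1, then the shift along the tool's x, y, z each as a share of 0.5 m, from -1 to 1, then the gripper's target within -1 to 1 (shut at 1, half-way at 0, fully open at -1). In form: [[[ax, ay, az], [x, y, z], grip], ...]. A call has 1 to 12 rows; each row is the pose to reach, as a shift and turn from the pose commanded when the call began, along the tool's axes at that moment, turning the shorter way round; what a row does not reach only later rows make up. A row lasts 1/10 s, in which the tool goes at most 50 mm and 8.59 degrees, less where a joint would pass 70% of its speed; a pose out of reach is approached as far as the arm can. A call with a number of a shift or a turn outside -1 to 1 is refused whole. A call with a gripper value outside its range is refused whole. The fingers move at their own pace and stop on an object; "newtons" is the grip in N (left out, the last holds). Time passes only in rows, so rows that repeat a pose let the fingers close. It gives the time, the measured TCP pose, the force, the opening and the grip force at its end, in the units of the state.
- observe(): the state, without advancing time (a new reading comes with each control period).
- get_image(name): name is "side" or "top" or "wrist"; returns (picture, depth): 384x512x3 uint8, red, green, blue; 384x512 float32, mm along the optical axis (not along the pixel's ray), 0 where there is no reading.
- calibration(name): a dict with "fov_y" (degrees; the focal length in pixels is half the picture's height over the tangent of half this angle, whatever the lens; pixels are square), "cx", "cy" (the principal point, pixels), "eye" and "rotation" of the camera in the world. Camera axes: x right, y down, z forward; pixel columns grow to the right and rows downward; lengths in mm; the calibration is good to about 2 mm. A picture is of the moment at which its call begins: read the wrist's pose just before it. calibration takes no time and is no camera call; for the wrist camera it gives the pose at the moment of the call.
- sign_off(): hands the job in; it is judged then, once.
The state is a dict: "time": time; "joint_positions": joint angles; "qvel": joint speeds; "joint_efforts": joint torques, N m; "eef_pos": TCP position; "orientation": TCP orientation; "force": force on the tool from outside, world axes, zero at the start; "moment": the same for the moment, N m; "opening": finger opening in mm; "grip_force": force on a finger pad.
Only numpy, scipy, OpenCV 4.12 (cv2) and the standard library are available. Lean on these libraries where they do the work, as an engineer would, in place of code of your own. Each camera call takes 0.05 s, during which the arm holds its last target. There are 200 camera calls.

## Working session

There is one attempt and no reset: what is moved stays moved. The work goes in short steps, Python scripts to look and compute and a tool call to move; the robot and the scene stay as the last step left them, time stands still between calls to the robot, and variables do not carry over. Pictures are saved under pics/ and viewed, at most 10 in all, crops included, and the job is handed in when it is done.

Besides the shell and the picture viewer there is one more tool, called after "Emit:" by a JSON object that holds its "method" and its "body", one argument or row to a line. move_arm: Moves the arm, as the interface text tells. Shift numbers are shares of 0.5 m and turn numbers shares of 180 degrees, none past 1 either way. Its arguments: {"type":"object","properties":{"moves":{"type":"array","items":{"type":"array"}},"newtons":{"type":"number"}},"required":["moves"]}

```bash
mkdir -p pics; cat > h.py <<'E'
import numpy as np, cv2
from workcell import observe, get_image, calibration, sign_off
def grab(n,tag):
    c=calibration(n); im,d=get_image(n)
    cv2.imwrite(f'pics/{tag}.png',cv2.cvtColor(im,cv2.COLOR_RGB2BGR)); np.savez(f'{tag}.npz',im=im,d=d,eye=c['eye'],R=c['rotation'],f=192/np.tan(np.radians(c['fov_y'])/2),cx=c['cx'],cy=c['cy'])
    return np.load(f'{tag}.npz')
def cloud(s):
    v,u=np.mgrid[:384,:512]; d=s['d']
    p=np.stack([(u-s['cx'])/s['f']*d,(v-s['cy'])/s['f']*d,d],-1)
    return p@s['R'].T+s['eye']
def onplane(s,u,v,z):
    r=s['R']@np.array([(u-s['cx'])/s['f'],(v-s['cy'])/s['f'],1]); return s['eye']+r*(z-s['eye'][2])/r[2]
E
python3 - <<'E'
from h import *
for n in ['top','side']:
    s=grab(n,n+'0'); print(n,calibration(n)); 
a=np.hstack([cv2.imread('pics/top0.png')]);cv2.imwrite('pics/top0b.png',cv2.resize(a,(800,600)))
print(observe())
E
```

```text
top {'fov_y': 57.51987651335426, 'cx': 258.2101799275601, 'cy': 193.7270122783495, 'eye': array([325.14812004,  23.9360872 , 878.62916794]), 'rotation': array([-0.02712631,  0.71558731, -0.69610349,  0.0513701 ])}
side {'fov_y': 50.82120149237785, 'cx': 254.74535231893702, 'cy': 183.18007650711877, 'eye': array([ 374.04224895, -645.93770971,  812.47628522]), 'rotation': array([-0.35874447,  0.93272213, -0.0338685 ,  0.01359275])}
{'time': 0.1, 'joint_positions': array([ 1.10721731e+00,  1.16433239e-01,  1.44218203e+00, -6.23418240e-06,
        1.58398507e+00, -3.77904179e-02]), 'qvel': array([ 0.00087345, -0.00187575, -0.00311555,  0.00040645,  0.00028784,
        0.0008124 ]), 'joint_efforts': array([ 1.89280596e-03, -7.22884941e+01, -6.23866224e+01,  7.80620193e-02,
        2.28222931e-02, -4.33649916e-05]), 'eef_pos': array([278.72758659, 614.57411987, 217.99242878]), 'orientation': array([-1.21967478e-04,  2.11289749e-01,  9.77423341e-01, -4.88867093e-04]), 'force': array([-0.46179463,  0.5024686 , -0.02380933]), 'moment': array([ 0.02831275, -0.01035878, -0.04036997]), 'grip_force': 0.0, 'opening': 93.05200566958867}
```

```bash
python3 - <<'E'
t=open('h.py').read()
t=t.replace("R=c['rotation']","R=q2R(c['rotation'])").replace("def grab","from scipy.spatial.transform import Rotation\ndef q2R(q): return Rotation.from_quat(np.roll(q,-1)).as_matrix()\ndef grab")
open('h.py','w').write(t)
E
python3 - <<'E'
from h import *
for t in ['top0','side0']:
    z=dict(np.load(t+'.npz')); 
    if z['R'].shape==(4,): z['R']=q2R(z['R']); np.savez(t+'.npz',**z)
    P=cloud(z); print(t,z['R'][:,2],'lens',calibration(t[:-1]).keys()); print(np.round(P[100:384:90,60:512:130].reshape(-1,3)))
E
```

```text
top0 [ 0.11128501 -0.03269532 -0.99325055] lens dict_keys(['fov_y', 'cx', 'cy', 'eye', 'rotation'])
[[ 649.  507.    0.]
 [ 663.  178.   -1.]
 [ 676. -161.   -0.]
 [ 690. -509.   -0.]
 [ 418.  487.   -0.]
 [ 428.  167.   -1.]
 [ 437. -160.    9.]
 [ 448. -500.    1.]
 [ 200.  469.   -2.]
 [ 206.  157.   -2.]
 [ 213. -163.    2.]
 [ 220. -491.    2.]
 [  -6.  450.    1.]
 [  -2.  146.    2.]
 [  -0. -165.   -3.]
 [   5. -485.   -1.]]
side0 [ 0.04965679  0.66829708 -0.74223529] lens dict_keys(['fov_y', 'cx', 'cy', 'eye', 'rotation'])
[[-1.890e+02  5.020e+02  1.000e+00]
 [ 2.420e+02  4.670e+02  4.000e+00]
 [ 6.710e+02  4.390e+02  2.000e+00]
 [ 1.773e+03  1.380e+03 -7.450e+02]
 [ 2.200e+01 -8.300e+01  1.990e+02]
 [ 2.550e+02  7.200e+01  2.000e+00]
 [ 6.000e+02  4.800e+01  0.000e+00]
 [ 9.450e+02  2.200e+01  1.000e+00]
 [-2.500e+01 -1.730e+02 -0.000e+00]
 [ 2.650e+02 -2.010e+02  1.300e+01]
 [ 5.520e+02 -2.160e+02  2.000e+00]
 [ 8.380e+02 -2.390e+02  6.000e+00]
 [ 2.300e+01 -3.680e+02  2.000e+00]
 [ 2.720e+02 -3.900e+02  1.500e+01]
 [ 5.180e+02 -4.030e+02  1.000e+00]
 [ 7.650e+02 -4.220e+02  2.000e+00]]
```

View pics/top0b.png

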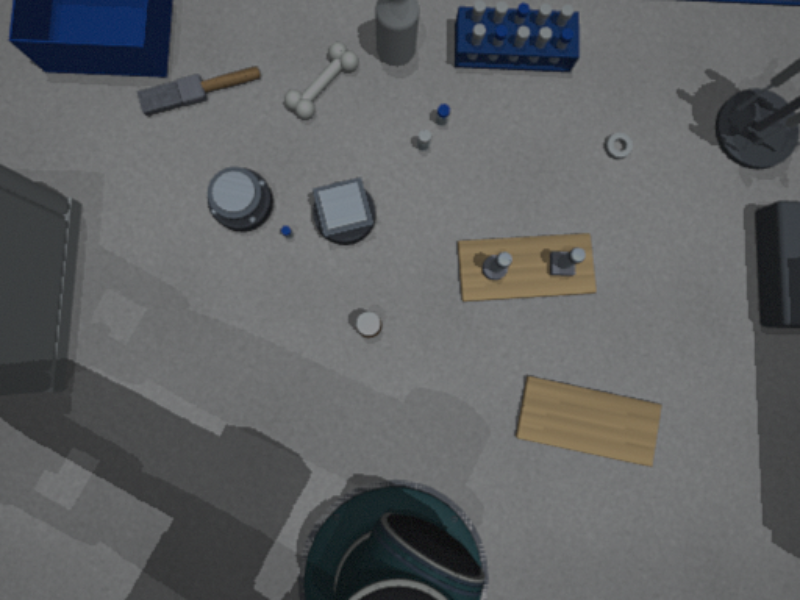

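View pics/side0.png

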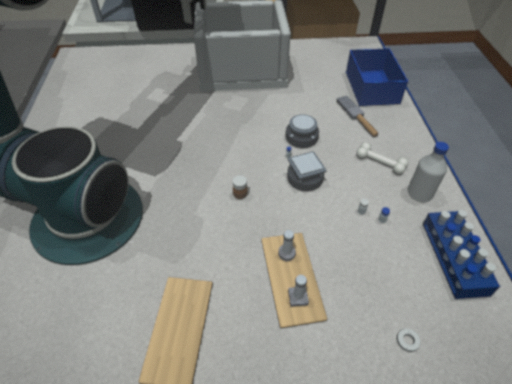

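The top view (800x600) shows two plywood boards. Board A at (527,267) carries both stamps, board B at (589,420) is empty. A lies farther left (+y) and holds the stamps, so it is the rest. On A, the foot at (495,268) looks round and the one at (563,263) square. The anvil at (240,198) is round and the one at (343,208) square. I'll measure these and confirm with one crop.

```bash
python3 - <<'E'
from h import *
s=np.load('top0.npz');P=cloud(s);im=s['im']
hsv=cv2.cvtColor(im,cv2.COLOR_RGB2HSV)
# boards
m=((hsv[...,0]>8)&(hsv[...,0]<28)&(hsv[...,1]>70)).astype(np.uint8)
m=cv2.morphologyEx(m,cv2.MORPH_CLOSE,np.ones((25,25)))
for c in cv2.findContours(m,0,2)[0]:
    if cv2.contourArea(c)>1500:
        b=cv2.boxPoints(cv2.minAreaRect(c)); w=np.array([onplane(s,*p,12) for p in b])
        print('board',b.mean(0),w.mean(0).round(1),np.linalg.norm(w[1]-w[0]),np.linalg.norm(w[2]-w[1]),w.round(0)[:,:2].tolist())
def blob(name,box,zlo,zhi):
    u0,v0,u1,v1=box; k=np.zeros(m.shape,bool);k[v0:v1,u0:u1]=1
    k&=(P[...,2]>zlo)&(P[...,2]<zhi)
    q=P[k]; (c,r)=cv2.minEnclosingCircle(q[:,:2].astype(np.float32)); print(name,k.sum(),np.median(q,0).round(1),q.mean(0).round(1),'circ',np.round(c,1),r)
blob('roundtable',(130,105,180,150),52,68)
blob('squaretable',(195,110,245,160),52,68)
blob('stampL top',(305,155,332,182),75,110)
blob('stampR top',(350,150,380,180),75,110)
blob('stampL foot',(300,155,335,182),20,34)
blob('stampR foot',(345,155,380,182),20,34)
# bright blank
g=cv2.cvtColor(im,cv2.COLOR_RGB2GRAY); k=np.zeros_like(g);k[100:152,128:178]=1
k=((g>125)&(k>0)).astype(np.uint8)
for c in cv2.findContours(k,0,2)[0]:
    if cv2.contourArea(c)>200:
        e=cv2.fitEllipse(c); print('blank',e,onplane(s,*e[0],60), onplane(s,e[0][0]+e[1][0]/2,e[0][1],60)[1])
crop=cv2.imread('pics/top0.png')
a=cv2.resize(crop[100:160,120:250],(780,360),interpolation=3);b=cv2.resize(crop[145:195,285:390],(504,240),interpolation=3)
out=np.zeros((600,780,3),np.uint8);out[:360]=a;out[360:,:504]=b;cv2.imwrite('pics/crop.png',out)
E
```

```text
board [376.58447 269.10312] [ 244.3 -301.5   12. ] 97.97418988608504 222.92726989925893 [[217.0, -182.0], [312.0, -203.0], [272.0, -422.0], [176.0, -399.0]]
board [336.56226 170.4961 ] [ 487.7 -202.2   12. ] 220.67507291937284 98.94234374181278 [[526.0, -89.0], [547.0, -309.0], [449.0, -314.0], [429.0, -97.0]]
roundtable 903 [579.7 260.3  58.9] [580.  260.3  58.5] circ [580.9 261.2] 41.725624084472656
squaretable 1028 [563.5  94.1  59. ] [563.9  94.3  58.7] circ [565.7  95.1] 53.61581039428711
stampL top 89 [ 481.8 -146.8   92.9] [ 482.1 -147.4   91.3] circ [ 483.  -148.4] 11.589534759521484
stampR top 92 [ 492.4 -255.9   92.3] [ 492.6 -256.    90.8] circ [ 493.8 -257.6] 11.719415664672852
stampL foot 117 [ 476.7 -142.3   25.6] [ 479.5 -144.8   25.6] circ [ 483.6 -148.7] 19.958688735961914
stampR foot 143 [ 485.3 -250.    25.9] [ 489.2 -253.7   26. ] circ [ 492.4 -257.9] 25.59767723083496
blank ((148.71945190429688, 122.3586654663086), (23.486106872558594, 24.57431411743164), 78.601806640625) [580.21540554 262.3623337   60.        ] 234.66131252257986
```

View pics/crop.png

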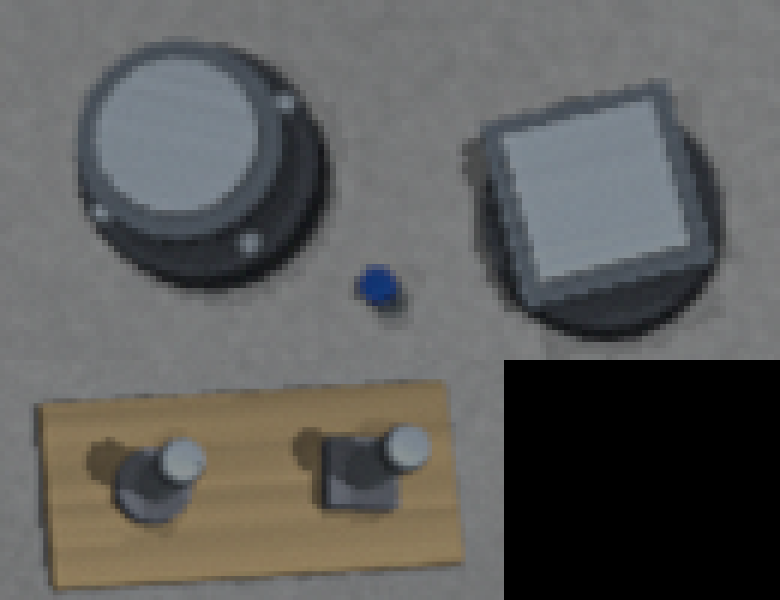

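The crop confirms it: the round table and blank are at about (148,122) in the raw picture, and the round-footed stamp is the left one on the rest, with the square-footed one on the right. The measured spacing of about 110 mm, heights and sizes match the description. I'll go above the round stamp next.

```bash
cat >> h.py <<'E'
def goal(pos,head=5.8):
    o=observe(); R=q2R(o['orientation']); h=np.radians(head)
    y=np.array([np.cos(h),np.sin(h),0]); 
    if y@R[:,1]<0: y=-y
    z=np.array([0,0,-1.]); G=np.stack([np.cross(y,z),y,z],1)
    t=Rotation.from_matrix(R.T@G).as_rotvec()/np.pi; s=R.T@(np.array(pos)-o['eef_pos'])/500
    print('turn',t.round(4),'shift',s.round(4),'dist',np.linalg.norm(s)*500,'t',o['time'],'F',o['force'].round(2))
E
python3 -c "
from h import *
goal((482.5,-148,170))"
```

```text
turn [-3.000e-04  2.000e-04  3.322e-01] shift [-1.0011 -1.2205  0.0972] dist 790.788061354987 t 0.1 F [-0.46  0.5  -0.02]
```

Emit:
{"method": "move_arm", "body": {
  "moves": [
    [[0,0,0.332],[-0.8,-0.98,0],-1],
    [[0,0,0.332],[-0.8,-0.98,0],-1],
    [[0,0,0.332],[-0.8,-0.98,0],-1],
    [[0,0,0.332],[-0.8,-0.98,0],-1],
    [[0,0,0.332],[-0.8,-0.98,0],-1],
    [[0,0,0.332],[-0.8,-0.98,0],-1],
    [[0,0,0.332],[-0.8,-0.98,0],-1],
    [[0,0,0.332],[-0.8,-0.98,0],-1],
    [[0,0,0.332],[-0.8,-0.98,0],-1],
    [[0,0,0.332],[-0.8,-0.98,0],-1],
    [[0,0,0.332],[-0.8,-0.98,0],-1],
    [[0,0,0.332],[-0.8,-0.98,0],-1]
  ]
}}

```text
time: 1.3
eef_pos: [432.3, 32.7, 218.7]
orientation: [0.0, 0.67, 0.742, 0.0]
force: [1.1, 1.3, -0.7]
opening: 93.0
grip_force: 0.0
```

```bash
python3 -c "
from h import *
goal((482.5,-148,170))"
```

```text
turn [0.0002 0.     0.0003] shift [-0.3697  0.0631  0.0975] dist 193.7417755249625 t 1.3 F [ 1.14  1.35 -0.67]
```

Emit:
{"method": "move_arm", "body": {
  "moves": [
    [[0,0,0],[-0.37,0.063,0.097],-1],
    [[0,0,0],[-0.37,0.063,0.097],-1],
    [[0,0,0],[-0.37,0.063,0.097],-1],
    [[0,0,0],[-0.37,0.063,0.097],-1],
    [[0,0,0],[-0.37,0.063,0.097],-1],
    [[0,0,0],[-0.37,0.063,0.097],-1],
    [[0,0,0],[-0.37,0.063,0.097],-1]
  ]
}}

```text
time: 2.0
eef_pos: [482.5, -145.4, 170.4]
orientation: [0.0, 0.67, 0.742, 0.0]
force: [-0.0, 0.6, -0.5]
opening: 92.7
grip_force: 0.0
```

```bash
python3 -c "
from h import *
s=grab('wrist','w1');P=cloud(s)
k=(P[...,2]>85)&(P[...,2]<105)
n,l,st,c=cv2.connectedComponentsWithStats(k.astype(np.uint8))
for i in range(1,n):
    if st[i,4]>60: 
        q=P[l==i]; print(c[i].round(),st[i,4],q.mean(0).round(1),cv2.minEnclosingCircle(q[:,:2].astype(np.float32)))
goal((482.5,-148,38))"
```

```text
[254. 203.] 411 [ 482.8 -148.    91.7] ((482.92510986328125, -149.382080078125), 11.653409004211426)
turn [0.0002 0.0001 0.0006] shift [-0.0055 -0.0009  0.2653] dist 132.65726892588472 t 2.05 F [-0.29  0.87  0.09]
```

View pics/w1.png

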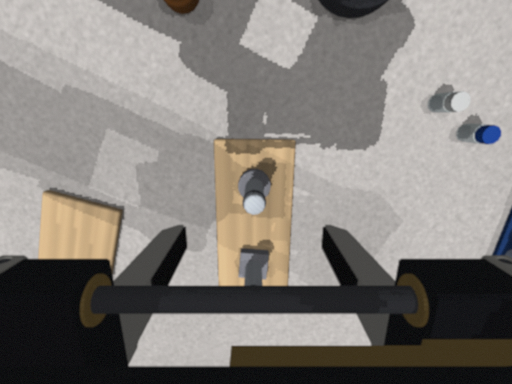

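The wrist view shows the round-footed stamp at (254,203), centred between the fingers, with the square foot at (254,265) clear of them. I'll descend and grip.

Emit:
{"method": "move_arm", "body": {
  "moves": [
    [[0,0,0],[-0.004,0,0.08],-1],
    [[0,0,0],[-0.004,0,0.16],-1],
    [[0,0,0],[-0.004,0,0.22],-1],
    [[0,0,0],[-0.004,0,0.25],-1],
    [[0,0,0],[-0.004,0,0.265],-1],
    [[0,0,0],[-0.004,0,0.265],-1],
    [[0,0,0],[-0.004,0,0.265],-1]
  ],
  "newtons": 50
}}

```text
time: 2.75
eef_pos: [483.5, -148.2, 39.2]
orientation: [0.001, 0.67, 0.742, 0.0]
force: [0.5, -0.1, -0.5]
opening: 93.0
grip_force: 0.0
```

Emit:
{"method": "move_arm", "body": {
  "moves": [
    [[0,0,0],[0,0,0],0.2],
    [[0,0,0],[0,0,0],0.4],
    [[0,0,0],[0,0,0],0.6],
    [[0,0,0],[0,0,0],0.8],
    [[0,0,0],[0,0,0],1],
    [[0,0,0],[0,0,0],1],
    [[0,0,0],[0,0,0],1],
    [[0,0,0],[0,0,0],1],
    [[0,0,0],[0,0,0],1],
    [[0,0,0],[0,0,0],1]
  ],
  "newtons": 50
}}

```text
time: 3.75
eef_pos: [482.8, -148.1, 37.6]
orientation: [0.0, 0.67, 0.742, 0.0]
force: [-0.4, -0.1, 0.2]
opening: 21.4
grip_force: 50.0
```

Emit:
{"method": "move_arm", "body": {
  "moves": [
    [[0,0,0],[0,0,-0.04],1],
    [[0,0,0],[0,0,-0.12],1],
    [[0,0,0],[0,0,-0.22],1],
    [[0,0,0],[0.05,0.017,-0.27],1],
    [[0,0,0],[0.14,0.049,-0.27],1],
    [[0,0,0],[0.23,0.08,-0.27],1],
    [[0,0,0],[0.32,0.111,-0.27],1],
    [[0,0,0],[0.41,0.143,-0.27],1],
    [[0,0,0],[0.5,0.174,-0.27],1],
    [[0,0,0],[0.59,0.205,-0.27],1],
    [[0,0,0],[0.68,0.237,-0.27],1],
    [[0,0,0],[0.74,0.258,-0.27],1]
  ]
}}

```text
time: 4.95
eef_pos: [573.4, 236.0, 172.0]
orientation: [-0.0, 0.67, 0.743, -0.0]
force: [0.6, -1.2, -1.3]
opening: 21.7
grip_force: 50.0
```

```bash
python3 -c "
from h import *
goal((580.3,261.8,150))"
```

```text
turn [-0.0002 -0.      0.0007] shift [0.0499 0.0191 0.044 ] dist 34.624282380337576 t 4.95 F [ 0.56 -1.23 -1.27]
```

Emit:
{"method": "move_arm", "body": {
  "moves": [
    [[0,0,0],[0.03,0.01,0.02],1],
    [[0,0,0],[0.052,0.019,0.044],1],
    [[0,0,0],[0.052,0.019,0.044],1],
    [[0,0,0],[0.052,0.019,0.044],1],
    [[0,0,0],[0.052,0.019,0.044],1]
  ]
}}

```text
time: 5.45
eef_pos: [580.4, 258.8, 151.1]
orientation: [0.0, 0.671, 0.742, 0.0]
force: [-0.4, 0.0, -2.2]
opening: 21.1
grip_force: 50.0
```

```bash
python3 -c "
from h import *
for n in ['wrist','side','top']:
    s=grab(n,n+'2');P=cloud(s)
    k=(P[...,2]>54)&(P[...,2]<66)&(np.hypot(P[...,0]-580,P[...,1]-262)<48)
    q=P[k]; print(n,k.sum(),q.mean(0).round(1),cv2.minEnclosingCircle(q[:,:2].astype(np.float32)))
    k=(P[...,2]>115)&(P[...,2]<142)&(np.hypot(P[...,0]-580,P[...,1]-262)<35)
    q=P[k]; print(' foot',k.sum(),q.mean(0).round(1),q.min(0).round(1),q.max(0).round(1))
a=np.hstack([cv2.imread('pics/wrist2.png'),cv2.resize(cv2.imread('pics/side2.png')[60:160,240:390],(576,384),interpolation=3)])
cv2.imwrite('pics/c2.png',cv2.resize(a,(800,282),interpolation=3))
goal((580.3,261.8,150))
"
```

```text
wrist 3430 [579.9 270.9  57.4] ((580.749267578125, 261.098876953125), 40.746219635009766)
 foot 976 [579.4 269.8 136.5] [560.8 254.5 124.8] [599.5 277.5 142. ]
side 413 [579.8 254.2  59.6] ((580.908447265625, 259.2040710449219), 43.82120895385742)
 foot 95 [579.5 244.7 136.8] [561.6 233.  125.4] [599.5 272.4 141.9]
top 140 [584.3 232.4  56.7] ((580.071533203125, 245.6372528076172), 36.98466873168945)<string>:8: RuntimeWarning: Mean of empty slice.
  ret = um.true_divide(
Traceback (most recent call last):
ValueError: zero-size array to reduction operation minimum which has no identity
```

```bash
python3 -c "
from h import *
a=np.hstack([cv2.imread('pics/wrist2.png'),cv2.resize(cv2.imread('pics/side2.png')[60:160,240:390],(576,384),interpolation=3)])
cv2.imwrite('pics/c2.png',cv2.resize(a,(800,282),interpolation=3))
goal((580.5,261.4,97))
"
```

```text
turn [ 0.0003 -0.0001 -0.    ] shift [0.0043 0.0005 0.1086] dist 54.334788015511506 t 5.6 F [ 0.33  0.22 -1.84]
```

View pics/c2.png

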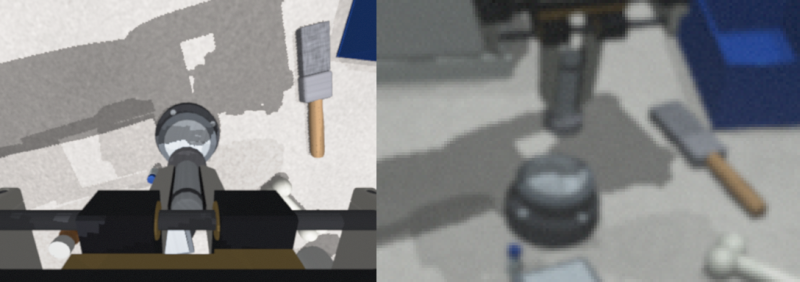

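The stamp hangs upright over the round blank: the wrist view shows the foot at about (188,155) over the table at (190,130). I'll correct 2 mm in y and descend to just above contact.

Emit:
{"method": "move_arm", "body": {
  "moves": [
    [[0,0,0],[0.0043,0.0005,0.04],1],
    [[0,0,0],[0.0043,0.0005,0.08],1],
    [[0,0,0],[0.0043,0.0005,0.11],1],
    [[0,0,0],[0.0043,0.0005,0.11],1],
    [[0,0,0],[0.0043,0.0005,0.11],1]
  ]
}}

```text
time: 6.1
eef_pos: [580.4, 262.0, 96.2]
orientation: [0.0, 0.67, 0.742, 0.0]
force: [0.4, -0.1, -1.9]
opening: 21.7
grip_force: 50.0
```

```bash
python3 -c "
from h import *
goal((580.5,261.4,77))
s=grab('wrist','w3');P=cloud(s);k=(P[...,2]>52)&(P[...,2]<64)&(np.hypot(P[...,0]-580,P[...,1]-262)<48);print(cv2.minEnclosingCircle(P[k][:,:2].astype(np.float32)))
"
```

```text
turn [ 0.0001 -0.      0.0002] shift [-0.0012  0.      0.0384] dist 19.209906050014506 t 6.1 F [ 0.42 -0.07 -1.9 ]
((580.6165771484375, 261.23095703125), 40.925811767578125)
```

Emit:
{"method": "move_arm", "body": {
  "moves": [
    [[0,0,0],[0,0,0.008],1],
    [[0,0,0],[0,0,0.014],1],
    [[0,0,0],[0,0,0.02],1],
    [[0,0,0],[0,0,0.024],1],
    [[0,0,0],[0,0,0.028],1],
    [[0,0,0],[0,0,0.028],1],
    [[0,0,0],[0,0,0.028],1]
  ],
  "newtons": 60
}}

```text
time: 6.85
eef_pos: [580.4, 262.1, 82.0]
orientation: [0.0, 0.67, 0.742, 0.0]
force: [-1.7, -0.1, 3.7]
opening: 21.5
grip_force: 60.0
```

Emit:
{"method": "move_arm", "body": {
  "moves": [
    [[0,0,0],[0,0,0.004],1],
    [[0,0,0],[0,0,0.008],1],
    [[0,0,0],[0,0,0.011],1],
    [[0,0,0],[0,0,0.011],1],
    [[0,0,0],[0,0,0.011],1]
  ]
}}

```text
time: 7.35
eef_pos: [580.4, 262.2, 76.8]
orientation: [0.0, 0.67, 0.742, 0.0]
force: [-2.9, -1.5, 8.7]
opening: 21.2
grip_force: 60.0
```

```bash
python3 -c "
from h import *
goal((580.5,261.4,77))
s=grab('wrist','w4');P=cloud(s);k=(P[...,2]>40)&(P[...,2]<64)&(np.hypot(P[...,0]-580,P[...,1]-290)<10);print(np.median(P[k],0))
s=np.load('w3.npz');P=cloud(s);k=(P[...,2]>40)&(P[...,2]<64)&(np.hypot(P[...,0]-580,P[...,1]-290)<10);print(np.median(P[k],0))
"
```

```text
turn [ 0.0002 -0.0001  0.0002] shift [-0.0016  0.0001 -0.0004] dist 0.820451842544814 t 7.35 F [-2.89 -1.53  8.67]
[580.07464625 290.06603557  49.40683169]
[579.88423604 290.62619755  58.23406463]
```

The table is down about 8.8 mm by depth, and the force rise of 10.6 N agrees. I'll hold for 1 s.

Emit:
{"method": "move_arm", "body": {
  "moves": [
    [[0,0,0],[0,0,0],1],
    [[0,0,0],[0,0,0],1],
    [[0,0,0],[0,0,0],1],
    [[0,0,0],[0,0,0],1],
    [[0,0,0],[0,0,0],1],
    [[0,0,0],[0,0,0],1],
    [[0,0,0],[0,0,0],1],
    [[0,0,0],[0,0,0],1],
    [[0,0,0],[0,0,0],1],
    [[0,0,0],[0,0,0],1]
  ]
}}

```text
time: 8.4
eef_pos: [580.4, 262.2, 76.8]
orientation: [0.0, 0.67, 0.742, 0.0]
force: [-4.4, -2.3, 9.3]
opening: 21.3
grip_force: 60.0
```

Emit:
{"method": "move_arm", "body": {
  "moves": [
    [[0,0,0],[0,0,-0.008],1],
    [[0,0,0],[0,0,-0.016],1],
    [[0,0,0],[0,0,-0.026],1],
    [[0,0,0],[0,0,-0.05],1],
    [[0,0,0],[0,0,-0.08],1],
    [[0,0,0],[0,0,-0.12],1],
    [[0,0,0],[0,0,-0.17],1],
    [[0,0,0],[0,0,-0.2],1],
    [[0,0,0],[0,0,-0.2],1],
    [[0,0,0],[0,0,-0.2],1]
  ]
}}

```text
time: 9.4
eef_pos: [580.2, 262.0, 175.7]
orientation: [-0.0, 0.67, 0.742, -0.0]
force: [-0.2, -0.3, -3.0]
opening: 21.2
grip_force: 60.0
```

```bash
python3 -c "
from h import *
s=grab('wrist','w5');P=cloud(s);k=(P[...,2]>40)&(P[...,2]<64)&(np.hypot(P[...,0]-580,P[...,1]-290)<10);print(np.median(P[k],0))
k=(np.hypot(P[...,0]-580,P[...,1]-262)<22)&(P[...,2]>135)&(P[...,2]<175);q=P[k];print('foot',q.min(0),q.max(0))
s=grab('side','s5')
cv2.imwrite('pics/c5.png',cv2.resize(cv2.imread('pics/side0.png')[0:0+1] if 0 else cv2.imread('pics/s5.png')[30:170,230:400],(680,560),interpolation=3))
goal((482.8,-148,170))
"
```

```text
[579.88513108 290.45558727  58.19050203]
foot [560.61804688 257.45440783 149.56856038] [599.18384042 280.79984613 174.95400094]
turn [-0.0005  0.0002  0.0002] shift [-0.7958 -0.2765  0.0103] dist 421.26446210580156 t 9.5 F [ 0.65  0.11 -2.02]
```

View pics/c5.png

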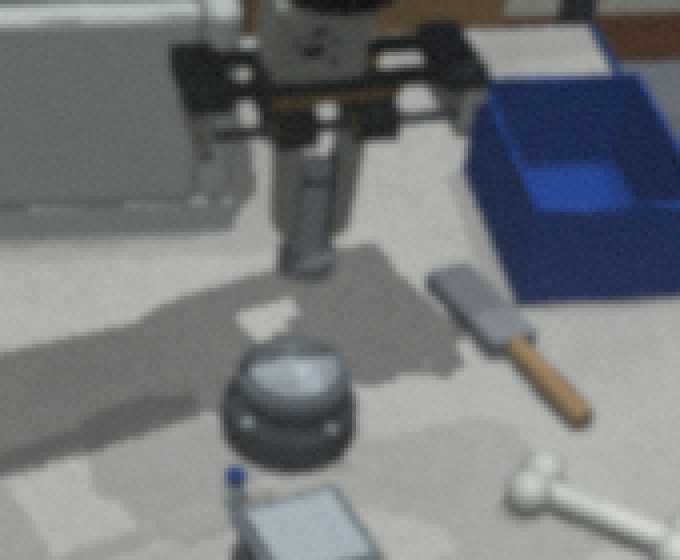

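The table has sprung back and the stamp is clear and upright, with its foot at about (305,265) in the crop. I'll return to the spot on the rest.

Emit:
{"method": "move_arm", "body": {
  "moves": [
    [[0,0,0],[-0.05,-0.017,0],1],
    [[0,0,0],[-0.13,-0.045,0],1],
    [[0,0,0],[-0.22,-0.076,0],1],
    [[0,0,0],[-0.31,-0.108,0],1],
    [[0,0,0],[-0.4,-0.139,0],1],
    [[0,0,0],[-0.49,-0.17,0],1],
    [[0,0,0],[-0.58,-0.202,0],1],
    [[0,0,0],[-0.67,-0.233,0],1],
    [[0,0,0],[-0.75,-0.26,0],1],
    [[0,0,0],[-0.795,-0.277,0.01],1],
    [[0,0,0],[-0.795,-0.277,0.01],1],
    [[0,0,0],[-0.795,-0.277,0.01],1]
  ]
}}

```text
time: 10.7
eef_pos: [482.6, -147.6, 170.3]
orientation: [-0.001, 0.671, 0.742, -0.0]
force: [0.5, 0.6, -2.1]
opening: 21.4
grip_force: 60.0
```

```bash
python3 -c "
from h import *
goal((482.8,-147,39.5))
"
```

```text
turn [-0.0004 -0.0002 -0.0002] shift [0.0009 0.0009 0.2615] dist 130.76310928216768 t 10.7 F [ 0.54  0.57 -2.13]
```

Emit:
{"method": "move_arm", "body": {
  "moves": [
    [[0,0,0],[0,0,0.07],1],
    [[0,0,0],[0,0,0.15],1],
    [[0,0,0],[0,0,0.21],1],
    [[0,0,0],[0,0,0.24],1],
    [[0,0,0],[0,0,0.252],1],
    [[0,0,0],[0,0,0.258],1],
    [[0,0,0],[0,0,0.261],1],
    [[0,0,0],[0,0,0.261],1],
    [[0,0,0],[0,0,0.261],1]
  ]
}}

```text
time: 11.6
eef_pos: [483.4, -147.6, 41.5]
orientation: [0.001, 0.67, 0.742, 0.0]
force: [0.8, 0.2, -1.9]
opening: 21.5
grip_force: 60.0
```

Not yet in contact; lower in small steps.

Emit:
{"method": "move_arm", "body": {
  "moves": [
    [[0,0,0],[0,0,0.002],1],
    [[0,0,0],[0,0,0.004],1],
    [[0,0,0],[0,0,0.006],1],
    [[0,0,0],[0,0,0.006],1],
    [[0,0,0],[0,0,0.006],1]
  ]
}}

```text
time: 12.1
eef_pos: [482.9, -147.5, 37.7]
orientation: [0.0, 0.67, 0.742, -0.0]
force: [0.4, 0.1, -0.9]
opening: 21.3
grip_force: 60.0
```

Emit:
{"method": "move_arm", "body": {
  "moves": [
    [[0,0,0],[0,0,0.001],1],
    [[0,0,0],[0,0,0.001],1],
    [[0,0,0],[0,0,0.001],1]
  ]
}}

```text
time: 12.4
eef_pos: [483.0, -147.5, 37.6]
orientation: [0.0, 0.67, 0.742, -0.0]
force: [-3.5, -0.3, 5.0]
opening: 21.1
grip_force: 60.0
```

Contact. Now I'll open gently.

Emit:
{"method": "move_arm", "body": {
  "moves": [
    [[0,0,0],[0,0,0],1],
    [[0,0,0],[0,0,0],0.4],
    [[0,0,0],[0,0,0],0.2],
    [[0,0,0],[0,0,0],0],
    [[0,0,0],[0,0,0],-0.4],
    [[0,0,0],[0,0,0],-0.8],
    [[0,0,0],[0,0,0],-1],
    [[0,0,0],[0,0,0],-1],
    [[0,0,0],[0,0,0],-1],
    [[0,0,0],[0,0,0],-1],
    [[0,0,0],[0,0,0],-1]
  ],
  "newtons": 10
}}

```text
time: 13.5
eef_pos: [482.9, -147.4, 37.1]
orientation: [0.0, 0.67, 0.742, 0.0]
force: [0.1, 0.1, -0.2]
opening: 91.9
grip_force: 0.0
```

Emit:
{"method": "move_arm", "body": {
  "moves": [
    [[0,0,0],[0,0,-0.03],-1],
    [[0,0,0],[0,0,-0.09],-1],
    [[0,0,0],[0,0,-0.17],-1],
    [[0,0,0],[0,0,-0.25],-1],
    [[0,0,0],[0,0,-0.3],-1],
    [[0,0,0],[0,0,-0.3],-1],
    [[0,0,0],[0,0,-0.3],-1],
    [[0,0,0],[0,0,-0.3],-1]
  ]
}}

```text
time: 14.3
eef_pos: [482.6, -147.3, 186.4]
orientation: [-0.001, 0.67, 0.742, -0.0]
force: [0.6, 0.1, -0.3]
opening: 92.8
grip_force: 0.0
```

```bash
python3 -c "
from h import *
print(observe()['opening'],observe()['eef_pos'])
s=grab('wrist','w6');P=cloud(s)
k=(P[...,2]>85)&(P[...,2]<105)
n,l,st,c=cv2.connectedComponentsWithStats(k.astype(np.uint8))
for i in range(1,n):
    if st[i,4]>60: print(c[i].round(),P[l==i].mean(0).round(1))
s=grab('side','s6')
cv2.imwrite('pics/c6.png',np.hstack([cv2.resize(cv2.imread('pics/w6.png'),(400,300)),cv2.resize(cv2.imread('pics/s6.png')[220:340,230:390],(400,300),interpolation=3)]))
"
```

```text
92.7647452733655 [ 482.55935957 -147.29765495  186.44175922]
[254. 196.] [ 482.9 -147.5   91.9]
[253. 282.] [ 492.1 -251.1   89.8]
```

View pics/c6.png

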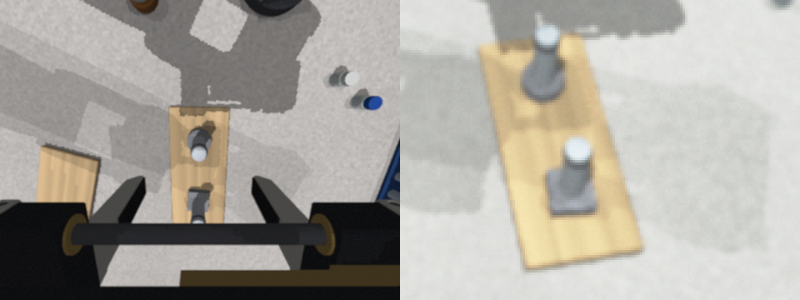

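Both stamps stand upright on the rest: the round one at (545,65) and the square one at (573,175) in the side crop. The gripper is clear, so I'm handing in.

```bash
python3 -c "
from h import *
print(sign_off())"
```

```text
the job is handed in; nothing more can be done
None
```

I embossed the blank with the table about 8.8 mm down, held for over a second and lifted straight off; the round stamp is back upright on the rest, the square stamp was left untouched, and the job is handed in (no verdict was returned).

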